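# Square a gearbox cover into the corner of a locating plate

## Robot

A 6-joint arm with a two-finger parallel gripper is mounted at the origin on the work surface. World frame = base frame: x ahead of the robot, y to its left, z up, the work surface at z = 0. Lengths are in m, angles in degrees, forces in N, time in s.
With the tool pointing down it reaches from about 0.325 to 0.75 m from the base axis. Payload 7.6 kg.
Tool frame: the origin (TCP) lies at the very end of the fingers, on their centre line; the grasp point (between the pads) lies 19 mm behind it (env.tcp_to_grasp is the distance from the TCP to the grasp point, in m); z points along the fingers, y is the direction in which the jaws open and shut (so a half turn about z gives the same grasp; the last joint's range is limited). The gripper opens to 85 mm and grips with 20 to 120 N. Pads are 22 mm wide; open, the fingers measure 114 mm over their backs; the gripper's body (76 mm by 85 mm) begins 54 mm behind the grasp point. The pads swing forward as they close: fully open they stand 13 mm farther back than shut.
Start: joints at [73.321, 2.991, 80.254, -0, 96.75, -4.028], TCP at [0.115, 0.512, 0.231] pointing down, gripper open.
Joint ranges: [-166.34, 166.34], [-52.06, 124.39], [6.96, 135.62], [-60.46, 240.46], [14.63, 156.25], [-167.68, 167.68]. Speed limits (degrees/s): [147.25, 147.25, 172.46, 180, 180, 180].

## Interface

Orientations are given as [roll, pitch, yaw] about the fixed x, y, z axes, in that order (R = Rz(yaw) Ry(pitch) Rx(roll)).
In Python, from rig import env gives the robot as it stands.
- The arm moves only by the shell command python3 -m handwheel 'ROWS' [FORCE]. ROWS is JSON, a list of rows, each an object of numbers: "dx", "dy", "dz": the shift along the tool's x, y, z in units of 30 mm (1.0 is 30 mm); "ax", "ay", "az": the turn, a rotation vector about the tool's x, y, z in units of 6 degrees (1.0 is 6 degrees); "claw": the opening, from 0 (shut) to 1 (fully open). In form: [{"dx": .., "dy": .., "dz": .., "ax": .., "ay": .., "az": .., "claw": ..}, ...]. A call has 1 to 20 rows; each row shifts and turns the commanded pose from where the row before left it, along the tool's axes as they then stand; what a row does not reach is not made up. A row lasts 1/8 s, in which the tool goes at most 62.5 mm and 10.7 degrees, less where a joint would pass 70% of its speed; a pose out of reach is approached as far as the arm can. A call is refused whole if a number of a shift passes 1 or a number of a turn 1, either way. A call with a gripper value outside its range is refused whole. The fingers move at their own pace and stop on an object; FORCE is the grip in N (left out, the last holds). Time passes only in rows, so rows that do not move let the fingers close. It gives the time, the measured TCP pose, the force and the opening at its end, in the units of the state.
- env.state(): the state, without advancing time (a new reading comes with each control period).
- env.camera(name): name is "side" or "top"; returns a dict with "image" (420x560x3 uint8, blue, green, red), "intrinsics" (3x3 intrinsics, pixels), "world_from_camera" (4x4, takes a point from camera to world coordinates). Camera axes: x right, y down, z forward; pixel columns grow to the right and rows downward; lengths in m; the calibration is good to about 2 mm. A picture is of the moment at which its call begins. There is no depth.
- env.job_done(): hands the job in, once; it reports no verdict.
The state is a dict: "t": time; "q": joint angles; "joint_velocities": joint speeds; "tau": joint torques, N m; "eef_pos": TCP position; "tool_rot": TCP orientation; "contact_force": force on the tool from outside, world axes, zero at the start; "wrist_torque": the same for the moment, N m; "gripper_width": finger opening in m.
Only numpy, scipy, OpenCV 4.12 (cv2) and the standard library are available. Lean on these libraries where they do the work, as an engineer would, in place of code of your own. Each camera call takes 0.05 s, during which the arm holds its last target. There are 200 camera calls.

## Task

Take the push block out of its tray and, holding it by its handle, gently nudge the flat cover plate across the steel locating plate until its edges lie fully against both rails of the square corner. Touch the cover only with the push block, never with the gripper, and never push it harder than 15 N. Then stand the push block upright in its tray again, leaving the cover in the corner and everything else where it is.

Things in the scene. Friction and masses are not known exactly. Their poses are not given: they have to be found in the camera images.
- jig: Fixed grey locating plate lying flat, 240 (x) x 220 (y) x 15 mm; origin: centre of its underside, z up. Two steel rails, 20 mm wide, 16 mm above the plate, along its +x and +y edges make a square corner, parallel to its axes. They are adjustable, set anew each time: the inner face of one lies at x = 80 to 100 mm, of the other at y = 70 to 90 mm; find them by feel. -x and -y sides are open.
- cover: Loose flat aluminium gearbox cover on the locating plate: 100 (x) x 80 (y) x 12 mm, square corners, low round boss in the middle (36 mm across, 4 mm high), four dark bolt-hole marks; 0.2 to 0.4 kg, slides under a few N. Origin: centre of its underside. Starts clear of both rails, turned up to 0.3 rad from the jig; its +x edge belongs on the +x rail, its +y edge on the +y rail.
- cover_corner (a point): The cover's own corner (+50, +40 mm from its origin, at its underside) that belongs in the rail corner.
- cover_end_x (a point): The other end of the cover's +x edge (+50, -40 mm, underside).
- cover_end_y (a point): The other end of the cover's +y edge (-50, +40 mm, underside).
- tray: Fixed shallow open grey tray, outside 120 (x) x 160 (y) x 16 mm high, walls and floor 4 mm; origin: centre of its underside. The push block stands in its -y half, a loose steel nut (24 mm across, 11 mm high) 50 mm from the centre towards +y. A blue bin of equal area, 50 mm high, stands across the locating plate; tray and bin may change sides.
- pusher_center (a point): The push block, standing upright in the tray, 76 mm high, 0.12 kg: a square white plastic foot 36 x 36 x 24 mm high, above it a square wooden handle 22 x 22 mm, 52 mm long, up to the top, centred on the foot and with its sides parallel to the foot's. This point is its centre, half-way up (38 mm above its underside); z up.
Not all that is in view belongs to the job. Of the things that look like the part that bears pusher_center, take the one that is nearest to the robot's base at the start.

How it is judged (in metres and radians):
On the way, in this order (a step that is already met when the one before it is completed fails the run):
1. the push block is lifted out of its tray (z of pusher_center in the frame of tray above 0.065 m), for 0.1 s.
2. the cover lies against both rails of the corner (x of each of cover_corner, cover_end_x in the frame of rail_x above -0.0015 m and y of each of cover_corner, cover_end_y in the frame of rail_y above -0.0015 m and z of cover_corner in the frame of jig below 0.018 m and angle between cover's own z axis and vertical below 0.03 rad), for 0.2 s.
At the end, for the whole second after the job is handed in: Both ends of the cover's +x edge are within 1.5 mm of the +x rail and both ends of its +y edge within 1.5 mm of the +y rail, the cover flat on the locating plate and at rest; the push block stands upright (within 0.06 rad) on the floor of its tray, released (all of step 2 and x of pusher_center in the frame of tray between -0.04 and 0.04 m and y of pusher_center in the frame of tray between -0.06 and 0.06 m and z of pusher_center in the frame of tray between 0.038 and 0.046 m and angle between pusher_center's own z axis and vertical below 0.06 rad and linear speed of cover below 0.01 m/s); the robot touches nothing.
It fails at once if the push block presses the cover with more than 15 N (contact force between pusher and cover above 15 N).
It fails at once if the gripper or arm touches the cover (contact force between any of the fingers, the arm and cover above 0.3 N).
It fails at once if the cover is lifted or tipped off the locating plate (angle between cover's own z axis and vertical above 0.15 rad or z of cover_corner in the frame of jig above 0.03 m).
It fails at once if a bystander is moved by more than 20 mm (distance of any of nut, bearing, stub, wrench, tin, hammer, race, flange from where it was at the start of the episode above 0.02 m).
It also fails if it takes over 72 s, if anything falls off the work surface, if the arm or the gripper's body presses on something with over 40 N, if the wrist force passes 120 N, or if a joint passes its speed limit or range.

## Working session

There is one attempt and no reset: what is moved stays moved. The work goes in short steps, Python scripts to look and compute and a shell command to move; the robot and the scene stay as the last step left them, time stands still between calls to the robot, and variables do not carry over. Pictures are saved under pics/ and viewed, about 8 in all and at most 12, crops included, and the job is handed in when it is done.

```bash
mkdir -p pics; ls; python3 - <<'E'
from rig import env
import cv2,numpy as np
for n in("top","side"):
    c=env.camera(n); cv2.imwrite(f"pics/{n}0.png",c["image"]); np.savez(f"{n}.npz",K=c["intrinsics"],T=c["world_from_camera"]); print(c["intrinsics"],c["world_from_camera"])
print(env.state())
E
```

```text
pics
[[380.36796642   0.         277.73588396]
 [  0.         380.36796642 203.40376427]
 [  0.           0.           1.        ]] [[ 0.01078414 -0.99588826  0.08994594  0.46857057]
 [-0.99990723 -0.01148857 -0.00731765  0.07526416]
 [ 0.00832091 -0.08985868 -0.99591977  0.99027247]
 [ 0.          0.          0.          1.        ]]
[[499.81063305   0.         289.37981744]
 [  0.         499.81063305 212.30174566]
 [  0.           0.           1.        ]] [[-0.93506014 -0.24130982  0.25967692  0.26689336]
 [-0.35445195  0.62584435 -0.69475367  0.90589191]
 [ 0.00513355 -0.74167946 -0.67073484  0.86263292]
 [ 0.          0.          0.          1.        ]]
{'t': 0.1, 'q': array([ 7.33206861e+01,  3.02211784e+00,  8.03061213e+01, -2.46289407e-04,
        9.67496715e+01, -4.02664726e+00]), 'joint_velocities': array([-0.04854783,  0.05678882, -0.22887982,  0.09527132, -0.00973502,
        0.07612427]), 'tau': array([ 7.55833426e-04, -3.82578707e+01, -3.60987961e+01, -8.49091498e-05,
        4.78568516e-03,  4.33561991e-05]), 'eef_pos': array([0.11488786, 0.51200479, 0.2305798 ]), 'tool_rot': array([-1.79922265e+02, -5.22689612e-03,  1.67347301e+02]), 'contact_force': array([-0.84081325, -0.10136138, -0.51935874]), 'wrist_torque': array([-0.01382967,  0.00674453,  0.02913181]), 'gripper_width': 0.08533559154562867}
```

View pics/top0.png

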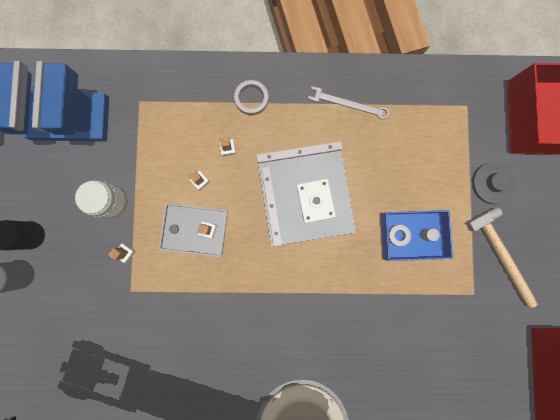

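View pics/side0.png

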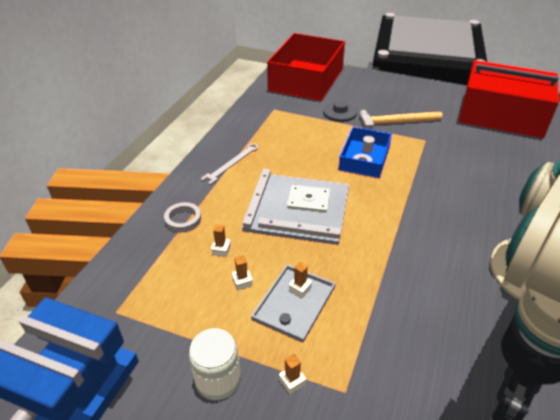

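The top view shows four look-alike blocks at pixels (207,230) in the tray, (199,180), (228,147) and (119,253). The robot base is near (300,420). The block in the tray at (207,230) fits, because it stands in the -y half with the nut at (174,229) and should be the nearest. I'll confirm that with an enlarged crop and measure it.

```bash
cat > h.py <<'E'
import numpy as np,cv2
def cam(n): d=np.load(f"{n}.npz"); return d["K"],d["T"]
def ray(n,u,v,z):
    K,T=cam(n); d=T[:3,:3]@np.linalg.solve(K,[u,v,1.]); o=T[:3,3]; return (o+d*(z-o[2])/d[2])
def proj(n,p):
    K,T=cam(n); q=K@(T[:3,:3].T@(np.array(p)-T[:3,3])); return q[:2]/q[2]
E
python3 - <<'E'
import cv2,numpy as np
from h import *
a=cv2.imread("pics/top0.png")
c1=cv2.resize(a[195:265,150:240],None,fx=6,fy=6,interpolation=cv2.INTER_CUBIC)
c2=cv2.resize(a[135:255,250:365],None,fx=5,fy=5,interpolation=cv2.INTER_CUBIC)
im=np.zeros((600,800,3),np.uint8)
c1=cv2.resize(a[195:265,155:235],None,fx=4,fy=4,interpolation=cv2.INTER_CUBIC)  #320x280
im[:280,:320]=c1; c2=cv2.resize(a[138:252,252:362],None,fx=4.3636,fy=4.3636,interpolation=cv2.INTER_CUBIC); im[:c2.shape[0],320:320+c2.shape[1]]=c2
s=cv2.imread("pics/side0.png"); c3=cv2.resize(s[255:335,250:330],None,fx=4,fy=4,interpolation=cv2.INTER_CUBIC); im[280:600,:320]=c3
cv2.imwrite("pics/crop.png",im)
for u,v in[(207,230),(199,180),(228,147),(119,253)]: p=ray("top",u,v,.03); print((u,v),p,np.hypot(*p[:2]))
E
```

```text
(207, 230) [0.48608322 0.24539021 0.03      ] 0.5445119381408736
(199, 180) [0.61277881 0.26920281 0.03      ] 0.6693041361104424
(228, 147) [0.69916247 0.19741732 0.03      ] 0.7264996593698402
(119, 253) [0.4263948 0.4631948 0.03     ] 0.6295728271012487
```

View pics/crop.png

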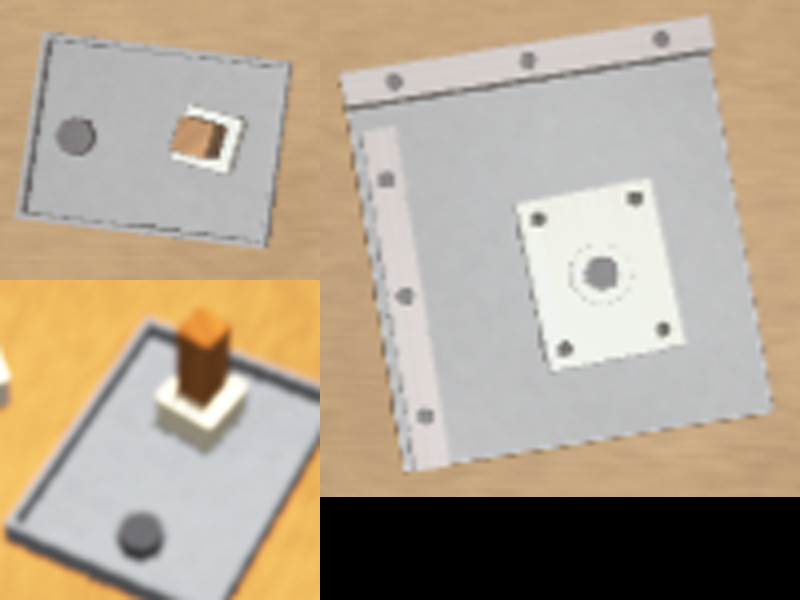

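The crop confirms it: a wooden-handled block on a white foot, standing in the tray with the nut. The foot top is centred at about pixel (207,229.5) and the handle top at about (203,229.5). The cover's corners are clearly visible. Next I turn these into poses.

```bash
cat > m.py <<'E'
from h import *
def cover(im):
    r=im[140:250,250:365].astype(int); m=((r.min(2)>205)).astype(np.uint8)*255   # whitish
    m=cv2.morphologyEx(m,cv2.MORPH_CLOSE,np.ones((7,7),np.uint8))
    cs,_=cv2.findContours(m,cv2.RETR_EXTERNAL,cv2.CHAIN_APPROX_NONE)
    c=max(cs,key=cv2.contourArea).reshape(-1,2)+[250,140]
    w=np.array([ray("top",u,v,.027)[:2] for u,v in c])
    (cx,cy),(w1,h1),a=cv2.minAreaRect((w*1000).astype(np.float32))
    return cx,cy,w1,h1,a
E
python3 - <<'E'
from m import *
im=cv2.imread("pics/top0.png"); print("cover",cover(im))
f1=lambda x,y:(155+x/4,195+y/4); f2=lambda x,y:(252+(x-320)/4.3636,138+y/4.3636)
def show(name,pts,f,z):
    w=np.array([ray("top",*f(*p),z)[:2]*1000 for p in pts]); print(name,w.round(1).tolist(),w.mean(0).round(1))
    d=np.roll(w,-1,0)-w; print("   len",np.hypot(*d.T).round(1),"ang",np.degrees(np.arctan2(d[:,1],d[:,0])).round(1))
show("cover",[(516,203),(652,179),(686,343),(552,371)],f2,.027)
show("jigtop: px railouter top",[(341,74),(709,16)],f2,.031)
show("railx inner top edge",[(346,104),(713,50)],f2,.031)
show("raily inner top",[(397,127),(449,466)],f2,.031)
show("raily outer top",[(363,130),(413,470)],f2,.031)
show("jig -y,-x edges",[(713,55),(772,408),(404,470)],f2,.015)
show("tray outer top",[(44,33),(291,63),(267,246),(16,216)],f1,.016)
show("foot",[(190,103),(245,115),(232,174),(170,160)],f1,.028)
show("handle",[(180,115),(214,122),(206,158),(171,153)],f1,.080)
show("nut",[(76,136)],f1,.015)
g=lambda x,y:(250+x/4,255+(y-280)/4)
for p,z in[((205,330),.08),((203,412),.028)]: print("side",ray("side",*g(*p),z)*1000)
E
```

```text
cover (564.8977661132812, -29.13262939453125, 100.86820220947266, 80.89837646484375, 11.75888729095459)
cover [[604.6, 19.7], [619.7, -60.0], [523.6, -79.7], [506.5, -1.8]] [563.6 -30.5]
   len [ 81.2  98.1  79.8 100.4] ang [ -79.2 -168.4  102.4   12.4]
jigtop: px railouter top [[679.1, 123.1], [716.6, -93.3]] [697.9  14.9]
   len [219.6 219.6] ang [-80.2  99.8]
railx inner top edge [[661.3, 119.9], [696.2, -95.5]] [678.8  12.2]
   len [218.3 218.3] ang [-80.8  99.2]
raily inner top [[648.0, 89.9], [451.1, 57.5]] [549.6  73.7]
   len [199.6 199.6] ang [-170.7    9.3]
raily outer top [[646.0, 109.7], [448.6, 78.2]] [547.3  93.9]
   len [199.9 199.9] ang [-170.9    9.1]
jig -y,-x edges [[697.0, -98.4], [486.7, -132.1], [448.2, 83.5]] [544. -49.]
   len [213.  219.  308.1] ang [-170.9  100.1  -36.2]
tray outer top [[553.7, 354.8], [536.2, 196.1], [419.7, 208.7], [436.9, 368.2]] [486.6 281.9]
   len [159.6 117.2 160.4 117.5] ang [-96.3 173.8  83.8  -6.5]
foot [[509.3, 257.7], [502.1, 222.9], [465.0, 230.1], [473.3, 269.3]] [487.4 245. ]
   len [35.6 37.9 40.1 37.8] ang [-101.6  169.    78.   -17.8]
handle [[499.9, 253.6], [495.9, 233.3], [474.5, 237.4], [477.2, 258.3]] [486.9 245.7]
   len [20.8 21.9 21.1 23.1] ang [-101.   169.    82.5  -11.7]
nut [[488.0, 332.2]] [488.  332.2]
   len [0.] ang [0.]
side [486.14873811 246.46747569  80.        ]
side [482.076529  257.7235457  28.       ]
```

Everything agrees with the given sizes:

| Item | World position (mm) | Yaw |
|---|---|---|
| Block | (487, 245.5) | about -11.5° |
| Tray | (487, 282) | about -6.3° |
| Jig | (579.5, -4.7) | about 9.4° |
| Cover | (564, -30) | about 12° |

In the jig frame, the rails are at roughly x≈100 and y≈82, so the cover has about 69 mm to go in x and 64 mm in y.

Next, I move above the block.

```bash
python3 -m handwheel '[{"dx":-0.88,"dy":-0.37,"dz":0.2,"claw":0.8},{"dx":-0.88,"dy":-0.37,"dz":0.2,"claw":0.8},{"dx":-0.88,"dy":-0.37,"dz":0.2,"claw":0.8},{"dx":-0.88,"dy":-0.37,"dz":0.2,"claw":0.8},{"dx":-0.88,"dy":-0.37,"dz":0.2,"claw":0.8},{"dx":-0.88,"dy":-0.37,"dz":0.2,"claw":0.8},{"dx":-0.88,"dy":-0.37,"dz":0.2,"claw":0.8},{"dx":-0.88,"dy":-0.37,"dz":0.2,"claw":0.8},{"dx":-0.88,"dy":-0.37,"dz":0.2,"claw":0.8},{"dx":-0.88,"dy":-0.37,"dz":0.2,"claw":0.8},{"dx":-0.88,"dy":-0.37,"dz":0.2,"claw":0.8},{"dx":-0.88,"dy":-0.37,"dz":0.2,"claw":0.8},{"dx":-0.88,"dy":-0.37,"dz":0.2,"claw":0.8},{"dx":-0.88,"dy":-0.37,"dz":0.2,"claw":0.8},{"dx":-0.88,"dy":-0.37,"dz":0.2,"claw":0.8},{"dx":-0.88,"dy":-0.37,"dz":0.2,"az":-0.2,"claw":0.8},{"claw":0.8},{"claw":0.8}]' 100
```

```text
validation failed for argument at $[0]...
```

```bash
python3 -m handwheel '[{"dx":-0.88,"dy":-0.37,"dz":0.2,"ax":0,"ay":0,"az":0,"claw":0.8}]' 100; python3 -m handwheel --help
```

```text
t: 0.22
eef_pos: [0.1377, 0.4959, 0.225]
tool_rot: [-180.0, -0.0, 167.5]
contact_force: [0.6, -0.1, -0.8]
gripper_width: 0.0697invalid input: not JSON, or not a number
```

```bash
python3 -m handwheel '[{"dx":-0.88,"dy":-0.37,"dz":0.2,"ax":0,"ay":0,"az":0,"claw":0.8},{"dx":-0.88,"dy":-0.37,"dz":0.2,"ax":0,"ay":0,"az":0,"claw":0.8},{"dx":-0.88,"dy":-0.37,"dz":0.2,"ax":0,"ay":0,"az":0,"claw":0.8},{"dx":-0.88,"dy":-0.37,"dz":0.2,"ax":0,"ay":0,"az":0,"claw":0.8},{"dx":-0.88,"dy":-0.37,"dz":0.2,"ax":0,"ay":0,"az":0,"claw":0.8},{"dx":-0.88,"dy":-0.37,"dz":0.2,"ax":0,"ay":0,"az":0,"claw":0.8},{"dx":-0.88,"dy":-0.37,"dz":0.2,"ax":0,"ay":0,"az":0,"claw":0.8},{"dx":-0.88,"dy":-0.37,"dz":0.2,"ax":0,"ay":0,"az":0,"claw":0.8},{"dx":-0.88,"dy":-0.37,"dz":0.2,"ax":0,"ay":0,"az":0,"claw":0.8},{"dx":-0.88,"dy":-0.37,"dz":0.2,"ax":0,"ay":0,"az":0,"claw":0.8},{"dx":-0.88,"dy":-0.37,"dz":0.2,"ax":0,"ay":0,"az":0,"claw":0.8},{"dx":-0.88,"dy":-0.37,"dz":0.2,"ax":0,"ay":0,"az":0,"claw":0.8},{"dx":-0.88,"dy":-0.37,"dz":0.2,"ax":0,"ay":0,"az":0,"claw":0.8},{"dx":-0.88,"dy":-0.37,"dz":0.2,"ax":0,"ay":0,"az":0,"claw":0.8},{"dx":-0.88,"dy":-0.37,"dz":0.2,"ax":0,"ay":0,"az":-0.2,"claw":0.8},{"dx":0,"dy":0,"dz":0,"ax":0,"ay":0,"az":0,"claw":0.8}]' 100
```

```text
t: 2.22
eef_pos: [0.4886, 0.2453, 0.1341]
tool_rot: [-179.9, -0.1, 168.4]
contact_force: [-0.5, -0.5, 0.1]
gripper_width: 0.0682
```

```bash
python3 -m handwheel '[{"dx":0.06,"dy":0,"dz":0.65,"ax":0,"ay":0,"az":0,"claw":0.8},{"dx":0,"dy":0,"dz":0.65,"ax":0,"ay":0,"az":0,"claw":0.8},{"dx":0,"dy":0,"dz":0.65,"ax":0,"ay":0,"az":0,"claw":0.8},{"dx":0,"dy":0,"dz":0.65,"ax":0,"ay":0,"az":0,"claw":0.8},{"dx":0,"dy":0,"dz":0.35,"ax":0,"ay":0,"az":0,"claw":0.8},{"dx":0,"dy":0,"dz":0.28,"ax":0,"ay":0,"az":0,"claw":0.8},{"dx":0,"dy":0,"dz":0,"ax":0,"ay":0,"az":0,"claw":0.8}]' 100; python3 -m handwheel '[{"dx":0,"dy":0,"dz":0,"ax":0,"ay":0,"az":0,"claw":0.3},{"dx":0,"dy":0,"dz":0,"ax":0,"ay":0,"az":0,"claw":0.1},{"dx":0,"dy":0,"dz":0,"ax":0,"ay":0,"az":0,"claw":0},{"dx":0,"dy":0,"dz":0,"ax":0,"ay":0,"az":0,"claw":0},{"dx":0,"dy":0,"dz":0,"ax":0,"ay":0,"az":0,"claw":0},{"dx":0,"dy":0,"dz":0,"ax":0,"ay":0,"az":0,"claw":0}]' 100
```

```text
t: 3.1
eef_pos: [0.4862, 0.247, 0.0382]
tool_rot: [-180.0, -0.0, 168.6]
contact_force: [0.5, -0.0, 0.6]
gripper_width: 0.0684
t: 3.85
eef_pos: [0.4868, 0.2471, 0.0391]
tool_rot: [180.0, 0.1, 168.6]
contact_force: [-2.5, -0.1, 5.4]
gripper_width: 0.0209
```

```bash
python3 -m handwheel '[{"dx":0,"dy":0,"dz":-0.3,"ax":0,"ay":0,"az":0,"claw":0},{"dx":0,"dy":0,"dz":-0.8,"ax":0,"ay":0,"az":0,"claw":0},{"dx":0,"dy":0,"dz":-0.8,"ax":0,"ay":0,"az":0,"claw":0},{"dx":0,"dy":0,"dz":-0.8,"ax":0,"ay":0,"az":0,"claw":0},{"dx":0,"dy":0,"dz":-0.6,"ax":0,"ay":0,"az":0,"claw":0},{"dx":0,"dy":0,"dz":0,"ax":0,"ay":0,"az":0,"claw":0},{"dx":0,"dy":0,"dz":0,"ax":0,"ay":0,"az":0,"claw":0}]'; python3 -m handwheel '[{"dx":-0.17,"dy":-0.79,"dz":0,"ax":0,"ay":0,"az":0,"claw":0},{"dx":-0.17,"dy":-0.79,"dz":0,"ax":0,"ay":0,"az":0,"claw":0},{"dx":-0.17,"dy":-0.79,"dz":0,"ax":0,"ay":0,"az":0,"claw":0},{"dx":-0.17,"dy":-0.79,"dz":0,"ax":0,"ay":0,"az":0,"claw":0},{"dx":-0.17,"dy":-0.79,"dz":0,"ax":0,"ay":0,"az":0,"claw":0},{"dx":-0.17,"dy":-0.79,"dz":0,"ax":0,"ay":0,"az":0,"claw":0},{"dx":-0.17,"dy":-0.79,"dz":0,"ax":0,"ay":0,"az":0,"claw":0},{"dx":-0.17,"dy":-0.79,"dz":0,"ax":0,"ay":0,"az":0,"claw":0},{"dx":-0.17,"dy":-0.79,"dz":0,"ax":0,"ay":0,"az":0,"claw":0},{"dx":-0.17,"dy":-0.79,"dz":0,"ax":0,"ay":0,"az":0,"claw":0},{"dx":-0.17,"dy":-0.79,"dz":0,"ax":0,"ay":0,"az":0,"claw":0},{"dx":-0.17,"dy":-0.79,"dz":0,"ax":0,"ay":0,"az":0,"claw":0},{"dx":0,"dy":0,"dz":0,"ax":0,"ay":0,"az":-0.87,"claw":0},{"dx":0,"dy":0,"dz":0,"ax":0,"ay":0,"az":-0.87,"claw":0},{"dx":0,"dy":0,"dz":0,"ax":0,"ay":0,"az":-0.87,"claw":0},{"dx":0,"dy":0,"dz":0,"ax":0,"ay":0,"az":-0.87,"claw":0},{"dx":0,"dy":0,"dz":0,"ax":0,"ay":0,"az":0,"claw":0}]'
python3 - <<'E'
from rig import env
import cv2
from m import *
c=env.camera("side")["image"]; cv2.imwrite("pics/s1.png",c)
E
```

```text
t: 4.72
eef_pos: [0.486, 0.2466, 0.1362]
tool_rot: [-179.9, -0.1, 168.5]
contact_force: [-0.6, -1.1, -1.9]
gripper_width: 0.0207
t: 6.85
eef_pos: [0.4894, -0.044, 0.1362]
tool_rot: [180.0, -0.1, -170.6]
contact_force: [0.1, -0.4, -1.1]
gripper_width: 0.0208
```

View pics/s1.png

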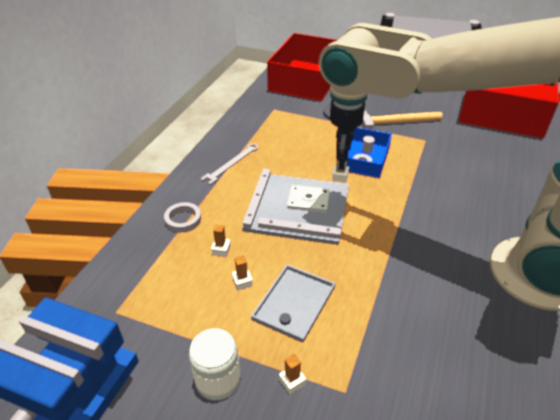

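The block is held upright at pixel (341,172), beside the cover's -x edge, and the tray is empty except for the nut at (285,319). Now I lower it and start the x push.

```bash
python3 -m handwheel '[{"dx":0,"dy":0,"dz":0.7,"ax":0,"ay":0,"az":0,"claw":0},{"dx":0,"dy":0,"dz":0.7,"ax":0,"ay":0,"az":0,"claw":0},{"dx":0,"dy":0,"dz":0.7,"ax":0,"ay":0,"az":0,"claw":0},{"dx":0,"dy":0,"dz":0.5,"ax":0,"ay":0,"az":0,"claw":0},{"dx":0,"dy":0,"dz":0.2,"ax":0,"ay":0,"az":0,"claw":0},{"dx":0,"dy":0,"dz":0,"ax":0,"ay":0,"az":0,"claw":0}]'; python3 -m handwheel '[{"dx":-0.1,"dy":0,"dz":0,"ax":0,"ay":0,"az":0,"claw":0},{"dx":-0.1,"dy":0,"dz":0,"ax":0,"ay":0,"az":0,"claw":0},{"dx":-0.06,"dy":0,"dz":0,"ax":0,"ay":0,"az":0,"claw":0},{"dx":-0.06,"dy":0,"dz":0,"ax":0,"ay":0,"az":0,"claw":0},{"dx":-0.06,"dy":0,"dz":0,"ax":0,"ay":0,"az":0,"claw":0},{"dx":-0.06,"dy":0,"dz":0,"ax":0,"ay":0,"az":0,"claw":0},{"dx":-0.06,"dy":0,"dz":0,"ax":0,"ay":0,"az":0,"claw":0},{"dx":-0.06,"dy":0,"dz":0,"ax":0,"ay":0,"az":0,"claw":0},{"dx":-0.1,"dy":0,"dz":0,"ax":0,"ay":0,"az":0,"claw":0},{"dx":-0.1,"dy":0,"dz":0,"ax":0,"ay":0,"az":0,"claw":0}]'; python3 -m handwheel '[{"dx":-0.1,"dy":0,"dz":0,"ax":0,"ay":0,"az":0,"claw":0},{"dx":-0.1,"dy":0,"dz":0,"ax":0,"ay":0,"az":0,"claw":0},{"dx":-0.1,"dy":0,"dz":0,"ax":0,"ay":0,"az":0,"claw":0},{"dx":-0.1,"dy":0,"dz":0,"ax":0,"ay":0,"az":0,"claw":0},{"dx":-0.1,"dy":0,"dz":0,"ax":0,"ay":0,"az":0,"claw":0}]'
python3 - <<'E'
from rig import env
import cv2
from m import *
c=env.camera("top")["image"]; cv2.imwrite("pics/t2.png",c)
cv2.imwrite("pics/t2c.png",cv2.resize(c[120:260,230:380],None,fx=4,fy=4,interpolation=cv2.INTER_CUBIC))
E
```

```text
t: 7.65
eef_pos: [0.49, -0.044, 0.0534]
tool_rot: [180.0, -0.0, -170.6]
contact_force: [0.2, -0.4, -0.6]
gripper_width: 0.021
t: 8.9
eef_pos: [0.5127, -0.0404, 0.0534]
tool_rot: [-180.0, 0.0, -170.6]
contact_force: [-3.2, -0.3, -0.0]
gripper_width: 0.021
t: 9.52
eef_pos: [0.5275, -0.0378, 0.0534]
tool_rot: [180.0, 0.0, -170.6]
contact_force: [-2.7, -0.8, -0.3]
gripper_width: 0.0208
```

View pics/t2c.png

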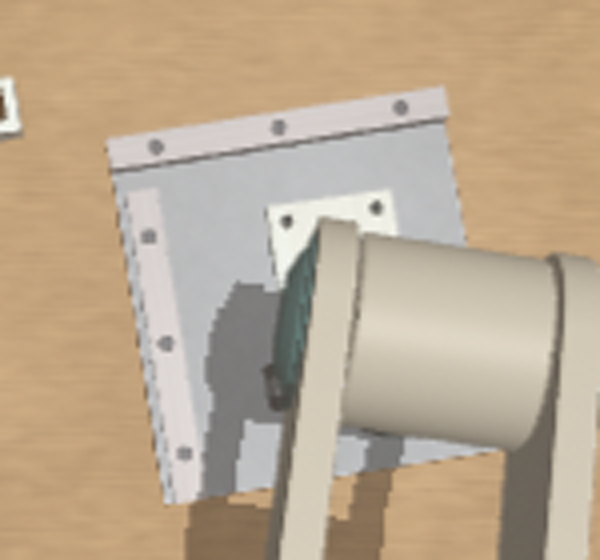

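The cover is sliding squarely and its +x edge, crop (268,207)–(388,190), is parallel to the rail. It has about 38 mm to go, and the sliding force is about 3 N. I'll push another 33 mm, then feel for the rail in small steps.

```bash
python3 -m handwheel '[{"dx":-0.1,"dy":0,"dz":0,"ax":0,"ay":0,"az":0,"claw":0},{"dx":-0.1,"dy":0,"dz":0,"ax":0,"ay":0,"az":0,"claw":0},{"dx":-0.1,"dy":0,"dz":0,"ax":0,"ay":0,"az":0,"claw":0},{"dx":-0.1,"dy":0,"dz":0,"ax":0,"ay":0,"az":0,"claw":0},{"dx":-0.1,"dy":0,"dz":0,"ax":0,"ay":0,"az":0,"claw":0},{"dx":-0.1,"dy":0,"dz":0,"ax":0,"ay":0,"az":0,"claw":0},{"dx":-0.1,"dy":0,"dz":0,"ax":0,"ay":0,"az":0,"claw":0},{"dx":-0.1,"dy":0,"dz":0,"ax":0,"ay":0,"az":0,"claw":0},{"dx":-0.1,"dy":0,"dz":0,"ax":0,"ay":0,"az":0,"claw":0},{"dx":-0.1,"dy":0,"dz":0,"ax":0,"ay":0,"az":0,"claw":0}]'; python3 -m handwheel '[{"dx":-0.04,"dy":0,"dz":0,"ax":0,"ay":0,"az":0,"claw":0},{"dx":-0.04,"dy":0,"dz":0,"ax":0,"ay":0,"az":0,"claw":0}]';  python3 -m handwheel '[{"dx":-0.04,"dy":0,"dz":0,"ax":0,"ay":0,"az":0,"claw":0}]'
```

```text
t: 10.82
eef_pos: [0.5571, -0.0329, 0.0534]
tool_rot: [180.0, 0.0, -170.6]
contact_force: [-2.0, 0.2, -1.4]
gripper_width: 0.021
t: 11.08
eef_pos: [0.5593, -0.0325, 0.0534]
tool_rot: [180.0, -0.0, -170.6]
contact_force: [-1.4, -0.1, -1.7]
gripper_width: 0.0208
t: 11.2
eef_pos: [0.5604, -0.0323, 0.0534]
tool_rot: [180.0, 0.0, -170.6]
contact_force: [-2.1, -0.8, -1.5]
gripper_width: 0.0209
```

```bash
python3 -m handwheel '[{"dx":-0.03,"dy":0,"dz":0,"ax":0,"ay":0,"az":0,"claw":0},{"dx":0,"dy":0,"dz":0,"ax":0,"ay":0,"az":0,"claw":0}]';  python3 -m handwheel '[{"dx":-0.03,"dy":0,"dz":0,"ax":0,"ay":0,"az":0,"claw":0},{"dx":0,"dy":0,"dz":0,"ax":0,"ay":0,"az":0,"claw":0}]'
```

```text
t: 11.45
eef_pos: [0.5614, -0.0322, 0.0534]
tool_rot: [180.0, 0.0, -170.6]
contact_force: [-0.2, -0.1, -2.4]
gripper_width: 0.0211
t: 11.7
eef_pos: [0.5623, -0.032, 0.0534]
tool_rot: [180.0, 0.0, -170.6]
contact_force: [-0.9, 0.4, -2.1]
gripper_width: 0.0208
```

```bash
python3 -m handwheel '[{"dx":-0.03,"dy":0,"dz":0,"ax":0,"ay":0,"az":0,"claw":0},{"dx":0,"dy":0,"dz":0,"ax":0,"ay":0,"az":0,"claw":0}]'
```

```text
t: 11.95
eef_pos: [0.5632, -0.0319, 0.0534]
tool_rot: [180.0, 0.0, -170.6]
contact_force: [-1.1, -0.2, -1.5]
gripper_width: 0.0207
```

```bash
python3 -m handwheel '[{"dx":-0.03,"dy":0,"dz":0,"ax":0,"ay":0,"az":0,"claw":0},{"dx":0,"dy":0,"dz":0,"ax":0,"ay":0,"az":0,"claw":0}]'
```

```text
t: 12.2
eef_pos: [0.5641, -0.0317, 0.0534]
tool_rot: [180.0, 0.0, -170.6]
contact_force: [-1.2, -0.3, -1.4]
gripper_width: 0.0212
```

```bash
python3 -m handwheel '[{"dx":-0.03,"dy":0,"dz":0,"ax":0,"ay":0,"az":0,"claw":0},{"dx":0,"dy":0,"dz":0,"ax":0,"ay":0,"az":0,"claw":0}]'
```

```text
t: 12.45
eef_pos: [0.5649, -0.0316, 0.0534]
tool_rot: [180.0, 0.0, -170.6]
contact_force: [-1.0, -0.6, -2.2]
gripper_width: 0.021
```

```bash
python3 -m handwheel '[{"dx":-0.02,"dy":0,"dz":0,"ax":0,"ay":0,"az":0,"claw":0},{"dx":0,"dy":0,"dz":0,"ax":0,"ay":0,"az":0,"claw":0}]'
```

```text
t: 12.7
eef_pos: [0.5655, -0.0315, 0.0534]
tool_rot: [180.0, 0.0, -170.6]
contact_force: [-1.9, -0.1, -1.2]
gripper_width: 0.0209
```

```bash
python3 -m handwheel '[{"dx":-0.02,"dy":0,"dz":0,"ax":0,"ay":0,"az":0,"claw":0},{"dx":0,"dy":0,"dz":0,"ax":0,"ay":0,"az":0,"claw":0}]'
```

```text
t: 12.95
eef_pos: [0.566, -0.0314, 0.0534]
tool_rot: [180.0, -0.0, -170.6]
contact_force: [-3.4, -1.4, -1.1]
gripper_width: 0.021
```

```bash
python3 -m handwheel '[{"dx":-0.02,"dy":0,"dz":0,"ax":0,"ay":0,"az":0,"claw":0},{"dx":0,"dy":0,"dz":0,"ax":0,"ay":0,"az":0,"claw":0}]'
```

```text
t: 13.2
eef_pos: [0.5661, -0.0314, 0.0534]
tool_rot: [180.0, -0.1, -170.6]
contact_force: [-5.4, 0.2, 1.8]
gripper_width: 0.0207
```

```bash
python3 -m handwheel '[{"dx":-0.015,"dy":0,"dz":0,"ax":0,"ay":0,"az":0,"claw":0},{"dx":0,"dy":0,"dz":0,"ax":0,"ay":0,"az":0,"claw":0}]'
```

```text
t: 13.45
eef_pos: [0.5662, -0.0314, 0.0535]
tool_rot: [180.0, -0.1, -170.6]
contact_force: [-7.6, -1.3, 3.4]
gripper_width: 0.0213
```

The +x rail is found, with the force rising to 8 N at about jig x = 100.4. Now I back off, go round in the plane to the -y side, and begin the y push.

```bash
python3 -m handwheel '[{"dx":0.2,"dy":0,"dz":0,"ax":0,"ay":0,"az":0,"claw":0},{"dx":0.3,"dy":0,"dz":0,"ax":0,"ay":0,"az":0,"claw":0},{"dx":0,"dy":0,"dz":0,"ax":0,"ay":0,"az":0,"claw":0},{"dx":0,"dy":-0.56,"dz":0,"ax":0,"ay":0,"az":0,"claw":0},{"dx":0,"dy":-0.56,"dz":0,"ax":0,"ay":0,"az":0,"claw":0},{"dx":0,"dy":-0.56,"dz":0,"ax":0,"ay":0,"az":0,"claw":0},{"dx":0,"dy":-0.56,"dz":0,"ax":0,"ay":0,"az":0,"claw":0},{"dx":0,"dy":0,"dz":0,"ax":0,"ay":0,"az":0,"claw":0},{"dx":-0.55,"dy":0,"dz":0,"ax":0,"ay":0,"az":0,"claw":0},{"dx":-0.55,"dy":0,"dz":0,"ax":0,"ay":0,"az":0,"claw":0},{"dx":-0.55,"dy":0,"dz":0,"ax":0,"ay":0,"az":0,"claw":0},{"dx":-0.55,"dy":0,"dz":0,"ax":0,"ay":0,"az":0,"claw":0},{"dx":-0.55,"dy":0,"dz":0,"ax":0,"ay":0,"az":0,"claw":0},{"dx":0,"dy":0,"dz":0,"ax":0,"ay":0,"az":0,"claw":0}]'; python3 -m handwheel '[{"dx":0,"dy":0.06,"dz":0,"ax":0,"ay":0,"az":0,"claw":0},{"dx":0,"dy":0.06,"dz":0,"ax":0,"ay":0,"az":0,"claw":0},{"dx":0,"dy":0.06,"dz":0,"ax":0,"ay":0,"az":0,"claw":0},{"dx":0,"dy":0.06,"dz":0,"ax":0,"ay":0,"az":0,"claw":0},{"dx":0,"dy":0.06,"dz":0,"ax":0,"ay":0,"az":0,"claw":0},{"dx":0,"dy":0.06,"dz":0,"ax":0,"ay":0,"az":0,"claw":0},{"dx":0,"dy":0.06,"dz":0,"ax":0,"ay":0,"az":0,"claw":0},{"dx":0,"dy":0.06,"dz":0,"ax":0,"ay":0,"az":0,"claw":0}]'; python3 - <<'E'
from rig import env
import cv2
from m import *
c=env.camera("top")["image"]; cv2.imwrite("pics/t3.png",c)
cv2.imwrite("pics/t3c.png",cv2.resize(c[120:260,230:380],None,fx=4,fy=4,interpolation=cv2.INTER_CUBIC))
E
```

```text
t: 15.2
eef_pos: [0.645, -0.0858, 0.053]
tool_rot: [180.0, -0.0, -170.5]
contact_force: [-0.4, 0.6, -1.0]
gripper_width: 0.0207
t: 16.2
eef_pos: [0.6423, -0.0724, 0.0535]
tool_rot: [-180.0, 0.0, -170.6]
contact_force: [-0.2, -3.7, -0.4]
gripper_width: 0.021
```

View pics/t3c.png

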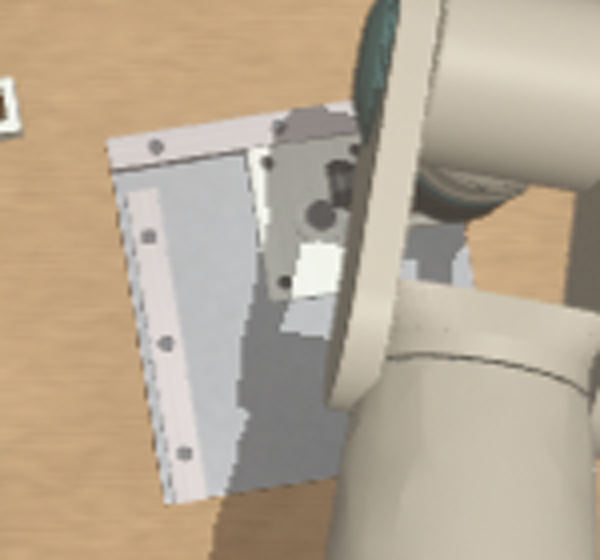

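The cover sits against the +x rail, and its +y edge, crop (248,151)–(268,298), is about 60 mm from the y rail and parallel to it. I'll push 51 mm, then feel for the rail.

```bash
python3 -m handwheel '[{"dx":0,"dy":0.1,"dz":0,"ax":0,"ay":0,"az":0,"claw":0},{"dx":0,"dy":0.1,"dz":0,"ax":0,"ay":0,"az":0,"claw":0},{"dx":0,"dy":0.1,"dz":0,"ax":0,"ay":0,"az":0,"claw":0},{"dx":0,"dy":0.1,"dz":0,"ax":0,"ay":0,"az":0,"claw":0},{"dx":0,"dy":0.1,"dz":0,"ax":0,"ay":0,"az":0,"claw":0},{"dx":0,"dy":0.1,"dz":0,"ax":0,"ay":0,"az":0,"claw":0},{"dx":0,"dy":0.1,"dz":0,"ax":0,"ay":0,"az":0,"claw":0},{"dx":0,"dy":0.1,"dz":0,"ax":0,"ay":0,"az":0,"claw":0}]'; python3 -m handwheel '[{"dx":0,"dy":0.1,"dz":0,"ax":0,"ay":0,"az":0,"claw":0},{"dx":0,"dy":0.1,"dz":0,"ax":0,"ay":0,"az":0,"claw":0},{"dx":0,"dy":0.1,"dz":0,"ax":0,"ay":0,"az":0,"claw":0},{"dx":0,"dy":0.1,"dz":0,"ax":0,"ay":0,"az":0,"claw":0},{"dx":0,"dy":0.1,"dz":0,"ax":0,"ay":0,"az":0,"claw":0},{"dx":0,"dy":0.1,"dz":0,"ax":0,"ay":0,"az":0,"claw":0},{"dx":0,"dy":0.1,"dz":0,"ax":0,"ay":0,"az":0,"claw":0}]'; python3 -m handwheel '[{"dx":0,"dy":0.06,"dz":0,"ax":0,"ay":0,"az":0,"claw":0},{"dx":0,"dy":0.06,"dz":0,"ax":0,"ay":0,"az":0,"claw":0},{"dx":0,"dy":0.04,"dz":0,"ax":0,"ay":0,"az":0,"claw":0}]'
```

```text
t: 17.25
eef_pos: [0.6384, -0.0484, 0.0534]
tool_rot: [180.0, 0.0, -170.6]
contact_force: [-0.3, -4.1, 1.4]
gripper_width: 0.0208
t: 18.12
eef_pos: [0.6349, -0.0277, 0.0534]
tool_rot: [180.0, 0.0, -170.6]
contact_force: [-0.4, -3.3, 1.3]
gripper_width: 0.0211
t: 18.5
eef_pos: [0.6341, -0.0231, 0.0534]
tool_rot: [180.0, -0.0, -170.6]
contact_force: [-0.1, -4.0, 0.9]
gripper_width: 0.0205
```

```bash
python3 -m handwheel '[{"dx":0,"dy":0.05,"dz":0,"ax":0,"ay":0,"az":0,"claw":0},{"dx":0,"dy":0.05,"dz":0,"ax":0,"ay":0,"az":0,"claw":0},{"dx":0,"dy":0.05,"dz":0,"ax":0,"ay":0,"az":0,"claw":0},{"dx":0,"dy":0.03,"dz":0,"ax":0,"ay":0,"az":0,"claw":0}]'
```

```text
t: 19.0
eef_pos: [0.6332, -0.0177, 0.0534]
tool_rot: [180.0, -0.0, -170.6]
contact_force: [-0.7, -3.7, 0.3]
gripper_width: 0.021
```

```bash
python3 -m handwheel '[{"dx":0,"dy":0.03,"dz":0,"ax":0,"ay":0,"az":0,"claw":0},{"dx":0,"dy":0.02,"dz":0,"ax":0,"ay":0,"az":0,"claw":0}]'
```

```text
t: 19.25
eef_pos: [0.633, -0.0163, 0.0534]
tool_rot: [180.0, 0.0, -170.6]
contact_force: [-0.8, -3.5, 0.8]
gripper_width: 0.0208
```

```bash
python3 -m handwheel '[{"dx":0,"dy":0.03,"dz":0,"ax":0,"ay":0,"az":0,"claw":0},{"dx":0,"dy":0,"dz":0,"ax":0,"ay":0,"az":0,"claw":0}]'
```

```text
t: 19.5
eef_pos: [0.6328, -0.0153, 0.0534]
tool_rot: [180.0, -0.0, -170.6]
contact_force: [-1.3, -3.5, 0.4]
gripper_width: 0.0207
```

```bash
python3 -m handwheel '[{"dx":0,"dy":0.03,"dz":0,"ax":0,"ay":0,"az":0,"claw":0},{"dx":0,"dy":0,"dz":0,"ax":0,"ay":0,"az":0,"claw":0}]'
```

```text
t: 19.75
eef_pos: [0.6327, -0.0144, 0.0534]
tool_rot: [180.0, 0.0, -170.6]
contact_force: [-1.1, -3.8, -0.6]
gripper_width: 0.0211
```

```bash
python3 -m handwheel '[{"dx":0,"dy":0.02,"dz":0,"ax":0,"ay":0,"az":0,"claw":0},{"dx":0,"dy":0,"dz":0,"ax":0,"ay":0,"az":0,"claw":0}]'
```

```text
t: 20.0
eef_pos: [0.6326, -0.0139, 0.0534]
tool_rot: [180.0, -0.0, -170.6]
contact_force: [0.1, -4.5, 0.1]
gripper_width: 0.0208
```

```bash
python3 -m handwheel '[{"dx":0,"dy":0.02,"dz":0,"ax":0,"ay":0,"az":0,"claw":0},{"dx":0,"dy":0,"dz":0,"ax":0,"ay":0,"az":0,"claw":0}]'
```

```text
t: 20.25
eef_pos: [0.6325, -0.0134, 0.0534]
tool_rot: [180.0, 0.0, -170.6]
contact_force: [-0.2, -4.0, 0.5]
gripper_width: 0.0207
```

```bash
python3 -m handwheel '[{"dx":0,"dy":0.025,"dz":0,"ax":0,"ay":0,"az":0,"claw":0},{"dx":0,"dy":0,"dz":0,"ax":0,"ay":0,"az":0,"claw":0}]'
```

```text
t: 20.5
eef_pos: [0.6327, -0.0131, 0.0534]
tool_rot: [-180.0, 0.0, -170.6]
contact_force: [0.7, -5.8, -0.2]
gripper_width: 0.0209
```

```bash
python3 -m handwheel '[{"dx":0,"dy":0.02,"dz":0,"ax":0,"ay":0,"az":0,"claw":0},{"dx":0,"dy":0,"dz":0,"ax":0,"ay":0,"az":0,"claw":0}]'
```

```text
t: 20.75
eef_pos: [0.6328, -0.0129, 0.0535]
tool_rot: [-179.9, 0.1, -170.6]
contact_force: [1.6, -7.3, -0.3]
gripper_width: 0.0207
```

```bash
python3 -m handwheel '[{"dx":0,"dy":0.02,"dz":0,"ax":0,"ay":0,"az":0,"claw":0},{"dx":0,"dy":0,"dz":0,"ax":0,"ay":0,"az":0,"claw":0}]'
```

```text
t: 21.0
eef_pos: [0.6329, -0.0127, 0.0535]
tool_rot: [-179.9, 0.1, -170.6]
contact_force: [2.7, -8.3, -2.8]
gripper_width: 0.0207
```

The y rail is found at jig y ≈ 81.4. I'll go back round and re-seat the x edge.

```bash
python3 -m handwheel '[{"dx":0,"dy":-0.15,"dz":0,"ax":0,"ay":0,"az":0,"claw":0},{"dx":0,"dy":-0.25,"dz":0,"ax":0,"ay":0,"az":0,"claw":0},{"dx":0.55,"dy":0,"dz":0,"ax":0,"ay":0,"az":0,"claw":0},{"dx":0.55,"dy":0,"dz":0,"ax":0,"ay":0,"az":0,"claw":0},{"dx":0.55,"dy":0,"dz":0,"ax":0,"ay":0,"az":0,"claw":0},{"dx":0.55,"dy":0,"dz":0,"ax":0,"ay":0,"az":0,"claw":0},{"dx":0.55,"dy":0,"dz":0,"ax":0,"ay":0,"az":0,"claw":0},{"dx":0,"dy":0,"dz":0,"ax":0,"ay":0,"az":0,"claw":0},{"dx":0,"dy":0.57,"dz":0,"ax":0,"ay":0,"az":0,"claw":0},{"dx":0,"dy":0.57,"dz":0,"ax":0,"ay":0,"az":0,"claw":0},{"dx":0,"dy":0.57,"dz":0,"ax":0,"ay":0,"az":0,"claw":0},{"dx":0,"dy":0.57,"dz":0,"ax":0,"ay":0,"az":0,"claw":0},{"dx":0,"dy":0,"dz":0,"ax":0,"ay":0,"az":0,"claw":0}]'; python3 - <<'E'
from rig import env
import cv2
from m import *
c=env.camera("top")["image"]; cv2.imwrite("pics/t4.png",c)
cv2.imwrite("pics/t4c.png",cv2.resize(c[120:260,230:380],None,fx=4,fy=4,interpolation=cv2.INTER_CUBIC))
E
```

```text
t: 22.62
eef_pos: [0.5414, 0.0322, 0.0534]
tool_rot: [180.0, 0.0, -170.4]
contact_force: [-0.2, -0.6, -1.2]
gripper_width: 0.0206
```

View pics/t4c.png

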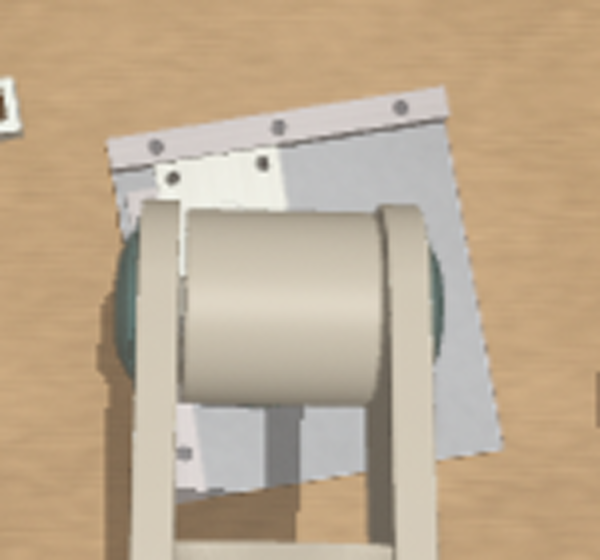

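The cover is in the corner: its top edge lies on the x rail and its left edge on the y rail near crop (155,170). Now I push gently in x once more.

```bash
python3 -m handwheel '[{"dx":-0.12,"dy":0,"dz":0,"ax":0,"ay":0,"az":0,"claw":0},{"dx":-0.12,"dy":0,"dz":0,"ax":0,"ay":0,"az":0,"claw":0},{"dx":-0.1,"dy":0,"dz":0,"ax":0,"ay":0,"az":0,"claw":0},{"dx":-0.04,"dy":0,"dz":0,"ax":0,"ay":0,"az":0,"claw":0},{"dx":-0.03,"dy":0,"dz":0,"ax":0,"ay":0,"az":0,"claw":0},{"dx":0,"dy":0,"dz":0,"ax":0,"ay":0,"az":0,"claw":0}]'
```

```text
t: 23.42
eef_pos: [0.5537, 0.0327, 0.0534]
tool_rot: [180.0, -0.0, -170.6]
contact_force: [-0.0, -0.6, -0.8]
gripper_width: 0.0211
```

```bash
python3 -m handwheel '[{"dx":-0.03,"dy":0,"dz":0,"ax":0,"ay":0,"az":0,"claw":0},{"dx":0,"dy":0,"dz":0,"ax":0,"ay":0,"az":0,"claw":0}]'
```

```text
t: 23.68
eef_pos: [0.5546, 0.0329, 0.0534]
tool_rot: [180.0, 0.0, -170.6]
contact_force: [0.4, 0.2, -1.3]
gripper_width: 0.0212
```

```bash
python3 -m handwheel '[{"dx":-0.02,"dy":0,"dz":0,"ax":0,"ay":0,"az":0,"claw":0},{"dx":0,"dy":0,"dz":0,"ax":0,"ay":0,"az":0,"claw":0}]'
```

```text
t: 23.92
eef_pos: [0.5551, 0.0329, 0.0534]
tool_rot: [180.0, -0.0, -170.6]
contact_force: [-1.2, 0.8, -0.3]
gripper_width: 0.0209
```

```bash
python3 -m handwheel '[{"dx":-0.02,"dy":0,"dz":0,"ax":0,"ay":0,"az":0,"claw":0},{"dx":0,"dy":0,"dz":0,"ax":0,"ay":0,"az":0,"claw":0}]'
```

```text
t: 24.18
eef_pos: [0.5553, 0.033, 0.0533]
tool_rot: [180.0, -0.1, -170.6]
contact_force: [-5.0, -1.0, 2.1]
gripper_width: 0.0212
```

```bash
python3 -m handwheel '[{"dx":-0.02,"dy":0,"dz":0,"ax":0,"ay":0,"az":0,"claw":0},{"dx":0,"dy":0,"dz":0,"ax":0,"ay":0,"az":0,"claw":0}]'
```

```text
t: 24.42
eef_pos: [0.5555, 0.033, 0.0532]
tool_rot: [180.0, -0.2, -170.6]
contact_force: [-7.7, -1.7, 3.6]
gripper_width: 0.0211
```

```bash
python3 -m handwheel '[{"dx":-0.02,"dy":0,"dz":0,"ax":0,"ay":0,"az":0,"claw":0},{"dx":0,"dy":0,"dz":0,"ax":0,"ay":0,"az":0,"claw":0}]'
```

```text
t: 24.68
eef_pos: [0.5556, 0.033, 0.0531]
tool_rot: [180.0, -0.2, -170.6]
contact_force: [-9.1, -1.4, 4.9]
gripper_width: 0.0207
```

The x contact is firm at jig x = -17.4, the same as before, so the cover is flush. Now I back off, lift, and return to above the tray.

```bash
python3 -m handwheel '[{"dx":0.2,"dy":0,"dz":0,"ax":0,"ay":0,"az":0,"claw":0},{"dx":0.4,"dy":0,"dz":0,"ax":0,"ay":0,"az":0,"claw":0},{"dx":0,"dy":0,"dz":-0.7,"ax":0,"ay":0,"az":0,"claw":0},{"dx":0,"dy":0,"dz":-0.7,"ax":0,"ay":0,"az":0,"claw":0},{"dx":0,"dy":0,"dz":-0.7,"ax":0,"ay":0,"az":0,"claw":0},{"dx":0,"dy":0,"dz":-0.65,"ax":0,"ay":0,"az":0,"claw":0},{"dx":0,"dy":0,"dz":0,"ax":0,"ay":0,"az":0,"claw":0}]'; python3 -m handwheel '[{"dx":0.062,"dy":0.737,"dz":0,"ax":0,"ay":0,"az":0,"claw":0},{"dx":0.062,"dy":0.737,"dz":0,"ax":0,"ay":0,"az":0,"claw":0},{"dx":0.062,"dy":0.737,"dz":0,"ax":0,"ay":0,"az":0,"claw":0},{"dx":0.062,"dy":0.737,"dz":0,"ax":0,"ay":0,"az":0,"claw":0},{"dx":0.062,"dy":0.737,"dz":0,"ax":0,"ay":0,"az":0,"claw":0},{"dx":0.062,"dy":0.737,"dz":0,"ax":0,"ay":0,"az":0,"claw":0},{"dx":0.062,"dy":0.737,"dz":0,"ax":0,"ay":0,"az":0,"claw":0},{"dx":0.062,"dy":0.737,"dz":0,"ax":0,"ay":0,"az":0,"claw":0},{"dx":0.062,"dy":0.737,"dz":0,"ax":0,"ay":0,"az":0,"claw":0},{"dx":0.062,"dy":0.737,"dz":0,"ax":0,"ay":0,"az":0,"claw":0},{"dx":0,"dy":0,"dz":0,"ax":0,"ay":0,"az":0.865,"claw":0},{"dx":0,"dy":0,"dz":0,"ax":0,"ay":0,"az":0.865,"claw":0},{"dx":0,"dy":0,"dz":0,"ax":0,"ay":0,"az":0.865,"claw":0},{"dx":0,"dy":0,"dz":0,"ax":0,"ay":0,"az":0.865,"claw":0},{"dx":0,"dy":0,"dz":0,"ax":0,"ay":0,"az":0,"claw":0}]'
python3 - <<'E'
from rig import env
import cv2
from m import *
c=env.camera("top")["image"]; cv2.imwrite("pics/t5.png",c); print(cover(c))
s=env.camera("side")["image"]
im=np.zeros((560,800,3),np.uint8)
im[:,:400]=cv2.resize(c[130:242,255:335],None,fx=5,fy=5,interpolation=cv2.INTER_CUBIC)
im[:,400:]=cv2.resize(s[170:310,240:340],None,fx=4,fy=4,interpolation=cv2.INTER_CUBIC)
cv2.imwrite("pics/t5c.png",im)
E
```

```text
t: 25.55
eef_pos: [0.5399, 0.0302, 0.1376]
tool_rot: [-180.0, 0.2, -170.6]
contact_force: [-0.7, 0.9, -1.1]
gripper_width: 0.021
t: 27.42
eef_pos: [0.4841, 0.2451, 0.1347]
tool_rot: [-180.0, -0.1, 168.7]
contact_force: [0.1, 1.0, -0.8]
gripper_width: 0.021
(564.2445068359375, 46.10338592529297, 214.48312377929688, 100.05180358886719, 9.469622611999512)
```

View pics/t5c.png

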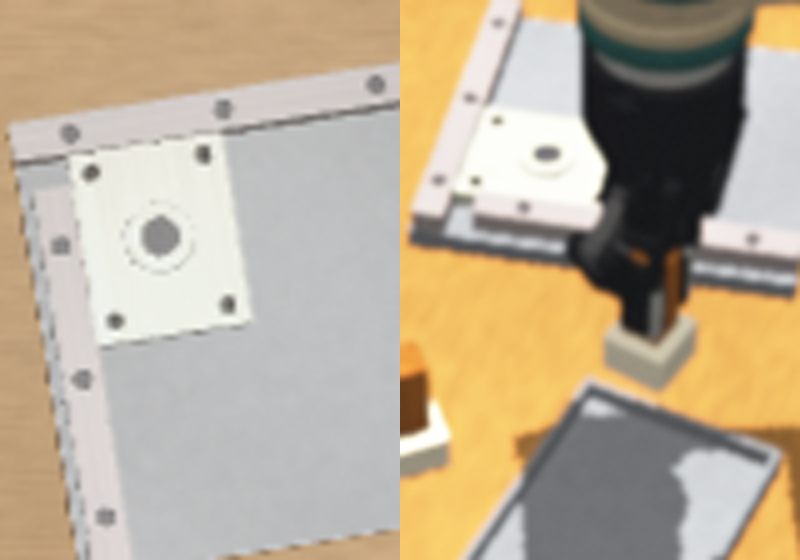

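The left crop shows the cover flush on both rails, with no gap between its corner at (70,155) and either rail. The right crop shows the block held upright over the tray. Now I lower it.

```bash
python3 -m handwheel '[{"dx":-0.08,"dy":0.05,"dz":0.7,"ax":0,"ay":0,"az":0,"claw":0},{"dx":0,"dy":0,"dz":0.7,"ax":0,"ay":0,"az":0,"claw":0},{"dx":0,"dy":0,"dz":0.7,"ax":0,"ay":0,"az":0,"claw":0},{"dx":0,"dy":0,"dz":0.6,"ax":0,"ay":0,"az":0,"claw":0},{"dx":0,"dy":0,"dz":0.2,"ax":0,"ay":0,"az":0,"claw":0},{"dx":0,"dy":0,"dz":0.1,"ax":0,"ay":0,"az":0,"claw":0},{"dx":0,"dy":0,"dz":0,"ax":0,"ay":0,"az":0,"claw":0}]'
```

```text
t: 28.4
eef_pos: [0.4876, 0.2465, 0.0464]
tool_rot: [180.0, 0.0, 168.7]
contact_force: [-0.3, -0.1, -1.6]
gripper_width: 0.021
```

```bash
python3 -m handwheel '[{"dx":0,"dy":0,"dz":0.06,"ax":0,"ay":0,"az":0,"claw":0},{"dx":0,"dy":0,"dz":0,"ax":0,"ay":0,"az":0,"claw":0}]'; 
```

```text
t: 28.65
eef_pos: [0.4874, 0.2464, 0.0444]
tool_rot: [180.0, 0.0, 168.7]
contact_force: [0.2, 0.6, -1.8]
gripper_width: 0.0208
```

```bash
python3 -m handwheel '[{"dx":0,"dy":0,"dz":0.06,"ax":0,"ay":0,"az":0,"claw":0},{"dx":0,"dy":0,"dz":0.05,"ax":0,"ay":0,"az":0,"claw":0},{"dx":0,"dy":0,"dz":0.03,"ax":0,"ay":0,"az":0,"claw":0},{"dx":0,"dy":0,"dz":0,"ax":0,"ay":0,"az":0,"claw":0}]'
```

```text
t: 29.15
eef_pos: [0.4872, 0.2463, 0.0398]
tool_rot: [-180.0, -0.0, 168.7]
contact_force: [-0.5, 0.0, -1.2]
gripper_width: 0.0204
```

```bash
python3 -m handwheel '[{"dx":0,"dy":0,"dz":0.03,"ax":0,"ay":0,"az":0,"claw":0},{"dx":0,"dy":0,"dz":0,"ax":0,"ay":0,"az":0,"claw":0}]'; 
```

```text
t: 29.4
eef_pos: [0.4874, 0.2464, 0.0392]
tool_rot: [180.0, 0.0, 168.7]
contact_force: [-0.8, 0.1, -0.6]
gripper_width: 0.0213
```

```bash
python3 -m handwheel '[{"dx":0,"dy":0,"dz":0.015,"ax":0,"ay":0,"az":0,"claw":0},{"dx":0,"dy":0,"dz":0,"ax":0,"ay":0,"az":0,"claw":0}]'; python3 -m handwheel '[{"dx":0,"dy":0,"dz":0,"ax":0,"ay":0,"az":0,"claw":0.35},{"dx":0,"dy":0,"dz":0,"ax":0,"ay":0,"az":0,"claw":0.5},{"dx":0,"dy":0,"dz":0,"ax":0,"ay":0,"az":0,"claw":0.8},{"dx":0,"dy":0,"dz":0,"ax":0,"ay":0,"az":0,"claw":0.8},{"dx":0,"dy":0,"dz":-0.5,"ax":0,"ay":0,"az":0,"claw":0.8},{"dx":0,"dy":0,"dz":-0.8,"ax":0,"ay":0,"az":0,"claw":0.8},{"dx":0,"dy":0,"dz":-0.8,"ax":0,"ay":0,"az":0,"claw":0.8},{"dx":0,"dy":0,"dz":-0.8,"ax":0,"ay":0,"az":0,"claw":0.8},{"dx":0,"dy":0,"dz":-0.8,"ax":0,"ay":0,"az":0,"claw":0.8},{"dx":0.6,"dy":0.3,"dz":-0.8,"ax":0,"ay":0,"az":0,"claw":0.8},{"dx":0.8,"dy":0.3,"dz":-0.5,"ax":0,"ay":0,"az":0,"claw":0.8},{"dx":0.8,"dy":0.8,"dz":0,"ax":0,"ay":0,"az":0,"claw":0.8},{"dx":0.8,"dy":0.8,"dz":0,"ax":0,"ay":0,"az":0,"claw":0.8},{"dx":0,"dy":0.8,"dz":0,"ax":0,"ay":0,"az":0,"claw":0.8},{"dx":0,"dy":0.8,"dz":0,"ax":0,"ay":0,"az":0,"claw":0.8},{"dx":0,"dy":0.8,"dz":0,"ax":0,"ay":0,"az":0,"claw":0.8},{"dx":0,"dy":0,"dz":0,"ax":0,"ay":0,"az":0,"claw":0.8},{"dx":0,"dy":0,"dz":0,"ax":0,"ay":0,"az":0,"claw":0.8}]'
python3 - <<'E'
from rig import env
import cv2
from m import *
c=env.camera("top")["image"]; cv2.imwrite("pics/t6.png",c)
s=env.camera("side")["image"]
im=np.zeros((580,800,3),np.uint8)
im[:,:400]=cv2.resize(c[130:275,155:255],(400,580),interpolation=cv2.INTER_CUBIC)
im[:,400:]=cv2.resize(s[195:340,240:340],(400,580),interpolation=cv2.INTER_CUBIC)
cv2.imwrite("pics/t6c.png",im); print(env.state()["joint_velocities"])
E
```

```text
t: 29.65
eef_pos: [0.4874, 0.2464, 0.0392]
tool_rot: [180.0, 0.0, 168.7]
contact_force: [-3.1, -1.4, 5.6]
gripper_width: 0.0209
t: 31.9
eef_pos: [0.4261, 0.3989, 0.1891]
tool_rot: [180.0, 0.0, 168.7]
contact_force: [-0.8, -0.1, -0.9]
gripper_width: 0.0684
[-0.11862414 -0.02007885  0.04694337 -0.02583553 -0.09268836 -0.0065022 ]
```

View pics/t6c.png

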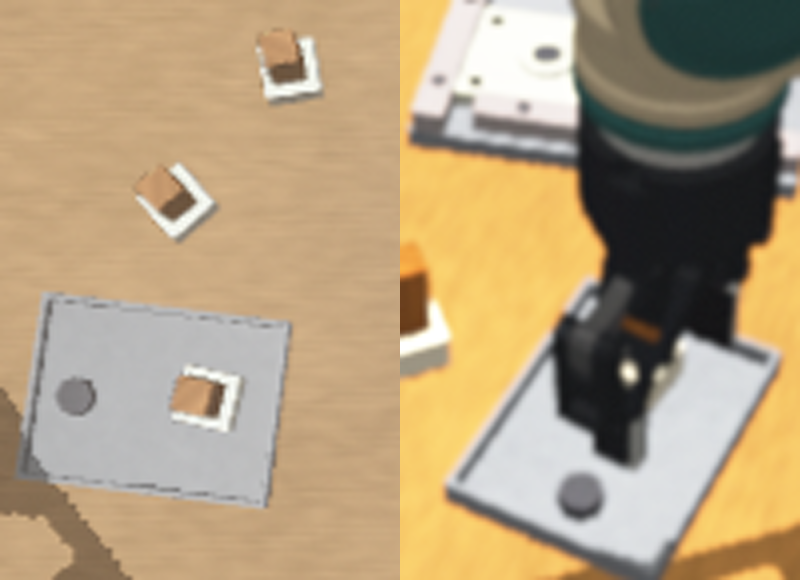

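The block stands upright and released in the tray: foot at crop (208,398), and the top view looks like the one at the start. The nut has not moved and the robot is clear. I'm handing the job in.

```bash
python3 -c "
from rig import env
print(env.job_done(), env.state()['t'])"
```

```text
the job is handed in; nothing more can be done
the job is handed in; nothing more can be done
```

The cover is in the rail corner, the push block is standing in its tray again, and the job is handed in; the last reading before that was about 32 s of the 72 s. No verdict was reported.

- **Block:** I took the push block from the tray. It was the nearest of the four look-alikes to the base, about 0.54 m away.
- **Pushing:** I slid the cover to the +x rail, felt at jig x ≈ 100 mm, then to the +y rail, at about 81 mm, and re-pressed it in x. That last x contact came within about 0.2 mm of the first. The highest push force I read was about 10 N in x and about 9 N in y. The force is only read at the end of each move, so short peaks in between were not seen.
- **Last checks:** The enlarged top view showed no gap at either rail, and the block upright and released near its starting place. The nut and the two neighbouring blocks in that view looked unmoved. I did not check the other bystanders individually at the end.
- **One check failed:** the colour-mask measurement of the cover merged with the rails (214 mm instead of 100 mm). The flush result therefore rests on feel and sight, not on a measured gap.

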